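Dock the temperature logger and lock the toggle clamp

ROBOT

A 6-joint arm with a two-finger parallel gripper is mounted at the origin on a cart in front of the work surface, level with it; the furniture and walls round the work are solid. World frame = base frame: x ahead of the robot, y to its left, z up, the work surface at z = 0. Lengths are in m, angles in rad, forces in N, time in s.
With the tool pointing down it reaches from about 0.35 to 0.775 m from the base axis. Payload 5.5 kg.
Tool frame: the origin (TCP) lies midway between the tips of the shut fingers; the grasp point (between the pads) lies 19 mm behind it (env.tcp_to_grasp is the distance from the TCP to the grasp point, in m); z points along the fingers, y is the direction in which the jaws open and shut (so a half turn about z gives the same grasp; the last joint's range is limited). The gripper opens to 85 mm and grips with 20 to 120 N. Pads are 22 mm wide; open, the fingers measure 114 mm over their backs; the gripper's body (76 mm by 85 mm) begins 54 mm behind the grasp point. The pads swing forward as they close: fully open they stand 13 mm farther back than shut.
Start: joints at [1.2, 0.313, 0.046, 1.304, 0, 1.431], TCP at [0.132, 0.56, 0.231] pointing down, gripper open.
Joint ranges: [-2.76, 2.76], [-0.86, 1.69], [-1.03, 1.26], [-2.2, 2.34], [-1.47, 1.5], [-3.14, 3.14]. Speed limits (rad/s): [2.57, 2.57, 3.14, 3.14, 3.14, 3.14].

INTERFACE

Orientations are given as a unit quaternion [w, x, y, z].
In Python, from workcell import get_state, viewer, hand_in, finder, env gives the robot as it stands.
- The arm moves only by the tool arm_command, never from a script. Its argument "motion" is a list of rows, each an object of numbers: "x", "y", "z": the shift along the tool's x, y, z in mm; "rx", "ry", "rz": the turn, a rotation vector about the tool's x, y, z in degrees; "hand": the closure, from -1 (fully open) to 1 (shut). A call has 1 to 10 rows; each row is the pose to reach, as a shift and turn from the pose commanded when the call began, along the tool's axes at that moment; what a row does not reach only later rows make up. A row lasts 1/8 s, in which the tool goes at most 62.5 mm and 10.7 degrees, less where a joint would pass 70% of its speed; a pose out of reach is approached as far as the arm can. A call with a gripper value outside its range is refused whole. The fingers move at their own pace and stop on an object; "force" is the grip in N (left out, the last holds). Time passes only in rows, so rows that repeat a pose let the fingers close. It gives the time, the measured TCP pose, the force and the opening at its end, in the units of the state.
- get_state(): the state, without advancing time (a new reading comes with each control period).
- viewer.read_camera(name): name is "side" or "top" or "wrist"; returns a dict with "image" (480x640x3 uint8, red, green, blue), "z_map" (480x640 float32, m along the optical axis (not along the pixel's ray), 0 where there is no reading), "intrinsics" (3x3 intrinsics, pixels), "k1" (the pictures are not rectified: a ray, as slopes to the right and down, at radius r is drawn at 1 + k1 r^2 times it, then the intrinsics apply), "rvec" (rotation vector, rad) and "tvec" (3), from world to camera coordinates, as OpenCV has them. Camera axes: x right, y down, z forward; pixel columns grow to the right and rows downward; lengths in m; the calibration is good to about 2 mm. A picture is of the moment at which its call begins.
- hand_in(): hands the job in, once; it reports no verdict.
Trained networks look in a picture, given as the dict that the camera call returned (one of the last four; its "shot" number tells which), for a name from the list of things; names that differ only in an ending like _2 or _b are one class to them, and where a whole thing is asked for, a point or a joint stands for the part that bears it (a point fixed in the world has none). Each returns a list of dicts, best first, with "score" (0 to 1); they miss things now and then, are a little off and sometimes report something else, mostly with a low value. They report only what shows in the picture. A call takes as long as a camera call. They do not tell look-alikes from the thing itself.
- finder.find_in(picture, query): "at" ([column, row] in pixels, amid what is visible of it).
- finder.masks_of(picture, query): "region" (480x640 bool, what is visible of it) and "at" ([column, row] in pixels, amid what is visible of it).
The state is a dict: "clock": time; "joint_pos": joint angles; "qvel": joint speeds; "tau": joint torques, N m; "tcp_pos": TCP position; "orientation": TCP orientation; "wrist_force": force on the tool from outside, world axes, zero at the start; "ft_torque": the same for the moment, N m; "finger_gap": finger opening in m.
Only numpy, scipy, OpenCV 4.12 (cv2) and the standard library are available. Lean on these libraries where they do the work, as an engineer would, in place of code of your own. Each camera call takes 0.05 s, during which the arm holds its last target.

TASK

Without picking anything up, push the small white temperature logger along its cradle with the fingertips until it sits fully home against the end stop; then push the upright clamp lever over, past its dead point, until it snaps down and locks with its rubber foot on the logger. Leave the logger flat in the cradle and do not disturb the other things on the desk.

Things in the scene. Friction and masses are not known exactly. Their poses are not given: they have to be found in the camera images.
- cradle: Grey reading cradle, fixed to the desk; bed 92 mm wide (x), 230 mm long (y), 12 mm thick. Origin: centre of its underside, z up. +y is the way the logger is pushed and the lever swings. Guide rails 10 mm high, 55 mm apart, run from y = -18 to +60 mm; the bed before them is open. Behind the stop an aluminium tower, 38 mm wide, y = 70 to 110 mm, 100 mm high, carries lever and clamp arm.
- temp_logger: White temperature logger, a flat box 52 mm wide (x), 82 mm long (y), 17 mm thick, 60 to 130 g, loose on the cradle's bed, its axes along the cradle's. Origin: centre of its underside. It starts with its +y end between the rails, 30 to 45 mm short of the stop; home, its origin is at y = +19 mm of the cradle and its near edge at y = -22 mm.
- lever (a joint): Clamp lever angle, rad. 0: open (so at the start), leaning 0.2 rad from vertical to the cradle's -y. Grows as it is pushed over toward +y and down. 1.7: locked on its hard stop, along +y, 0.07 rad above level. Dead point at 1.3: before it a spring pushes the lever back open (up to about 10 N at the grip to overcome it), past it the spring snaps it to the hard stop and holds it.
- lever_grip (a point): Centre of the lever's black grip, 74 mm from the axle. The grip is 26 mm wide (along the axle), 16 mm thick, 62 mm long; the lever ends 105 mm from the axle.
- axle (a point): Centre of the lever's axle, at y = 90 mm of the cradle, 85 mm above the desk; the axle lies along the cradle's x axis.
- stop (a point): Centre of the end stop's face, at y = 60 mm of the cradle and 25 mm above the desk; the stop is 26 mm high and faces -y. Home, the logger's +y end touches it.
- foot: Rubber foot of the clamp, 13 mm across, under the nose of the steel arm at x = 0, y = 47 mm of the cradle. Open, it hangs about 4 mm above the logger's path; the lever drives it down 9 mm and it presses on the logger with about 4 N (sprung). Its origin reads as the cradle's origin when the lever is open.
- vial: Bystander: small empty glass vial standing beside the cradle, 16 mm across, 35 mm high; origin at its underside.
- marker: Bystander: black marker lying beside the cradle, 130 mm long, 17 mm thick; origin at its underside.
- tape_roll: Bystander: roll of tape lying flat, 98 mm across, 25 mm high; origin at its underside.
- stamp: Bystander: wooden-handled rubber stamp standing at the back, 23 by 46 mm, 70 mm high; origin at its underside.
- pen: Bystander: white pen lying beside the cradle, 145 mm long, 9 mm thick; origin at its underside.
Things that resemble listed ones, but are neither listed nor needed, are in the scene too. What is meant by the temp_logger is not yellow, and is the smaller of those in its own colour.

How it is judged:
On the way, in this order (a step that is already met when the one before it is completed fails the run):
1. the logger is pushed fully home against the end stop while the lever is still open (y of temp_logger in the frame of cradle above 0.016 m and z of temp_logger in the frame of cradle below 0.016 m and value of joint lever below 0.6 rad), for 0.2 s.
2. the lever has snapped over into lock with the foot on the logger (y of temp_logger in the frame of cradle above 0.016 m and z of temp_logger in the frame of cradle below 0.016 m and value of joint lever above 1.62 rad and contact force between foot and temp_logger above 2 N), for 0.2 s.
At the end, for the whole second after the job is handed in: The logger lies flat on the bed within 3 mm of the end stop, the lever is past its dead point and at its hard stop (above 1.62 rad), the foot presses on the logger with more than 2 N, and all is at rest (all of step 2 and linear speed of temp_logger below 0.01 m/s and velocity of joint lever below 0.05 rad/s); the robot touches nothing.
It fails at once if the logger is lifted or tipped (z of temp_logger in the frame of cradle above 0.022 m or angle between temp_logger's own z axis and vertical above 0.2 rad).
It fails at once if a bystander is moved by more than 30 mm (distance of any of vial, marker, tape_roll, stamp, pen from where it was at the start of the episode above 0.03 m).
It also fails if it takes over 48 s, if anything falls off the work surface, if the arm or the gripper's body presses on something with over 40 N, if the wrist force passes 120 N, or if a joint passes its speed limit or range.

## Working session

There is one attempt and no reset: what is moved stays moved. The work goes in short steps, Python scripts to look and compute and a tool call to move; the robot and the scene stay as the last step left them, time stands still between calls to the robot, and variables do not carry over. Pictures are saved under pics/ and viewed, and the job is handed in when it is done.

Besides the shell and the picture viewer there is one more tool, called after "Call:" as name([rows], argument=value, ...), one row to a line, values as JSON. arm_command: Moves the arm, as the interface text tells. Its arguments: {"type":"object","properties":{"motion":{"type":"array","items":{"type":"object","properties":{"x":{"type":"number"},"y":{"type":"number"},"z":{"type":"number"},"rx":{"type":"number"},"ry":{"type":"number"},"rz":{"type":"number"},"hand":{"type":"number"}}}},"force":{"type":"number"}},"required":["motion"]}

```bash
ls; mkdir -p pics; cat > h.py <<'E'
import numpy as np, cv2
from workcell import get_state, viewer, hand_in, finder, env
def save(p,name,im=None):
    cv2.imwrite('pics/'+name,cv2.cvtColor(p['image'] if im is None else im,cv2.COLOR_RGB2BGR))
def Rt(p): return cv2.Rodrigues(np.array(p['rvec'],float))[0],np.array(p['tvec'],float).ravel()
def cloud(p):
    K=np.array(p['intrinsics']);v,u=np.mgrid[0:480,0:640]
    return unproj(p,np.stack([u.ravel(),v.ravel()],1),p['z_map'].ravel()).reshape(480,640,3)
def unproj(p,uv,z):
    K=np.array(p['intrinsics']);uv=np.asarray(uv,float)
    xd=(uv[:,0]-K[0,2])/K[0,0];yd=(uv[:,1]-K[1,2])/K[1,1]
    x,y=xd.copy(),yd.copy()
    for _ in range(20):
        f=1+p['k1']*(x*x+y*y);x,y=xd/f,yd/f
    c=np.stack([x*z,y*z,z*np.ones_like(x)],1)
    R,t=Rt(p);return (c-t)@R
def proj(p,X):
    K=np.array(p['intrinsics']);R,t=Rt(p);c=np.atleast_2d(X)@R.T+t
    x=c[:,0]/c[:,2];y=c[:,1]/c[:,2];f=1+p['k1']*(x*x+y*y)
    return np.stack([K[0,0]*x*f+K[0,2],K[1,1]*y*f+K[1,2]],1)
E
python3 - <<'E'
from h import *
for n in ['top','side','wrist']:
    p=viewer.read_camera(n);save(p,n+'0.png')
    for q in ['temp_logger','cradle','lever_grip','vial','marker','tape_roll','stamp','pen','foot'] if n!='wrist' else ['temp_logger']:
        print(n,q,[(np.round(d['at']).tolist(),round(d['score'],2)) for d in finder.find_in(p,q)][:4])
print(get_state())
E
```

```text
pics
top temp_logger [([322.0, 286.0], 0.82), ([441.0, 287.0], 0.63), ([180.0, 268.0], 0.57)]
top cradle [([297.0, 280.0], 0.69)]
top lever_grip [([260.0, 263.0], 0.63)]
top vial [([355.0, 233.0], 0.52)]
top marker [([303.0, 222.0], 0.6)]
top tape_roll [([228.0, 350.0], 0.93)]
top stamp [([291.0, 144.0], 0.73)]
top pen [([344.0, 340.0], 0.84)]
top foot []
side temp_logger [([269.0, 227.0], 0.94), ([293.0, 294.0], 0.7), ([321.0, 379.0], 0.7)]
side cradle [([288.0, 277.0], 0.73)]
side lever_grip [([286.0, 222.0], 0.56)]
side vial [([349.0, 304.0], 0.69), ([288.0, 220.0], 0.52)]
side marker []
side tape_roll [([231.0, 278.0], 0.77)]
side stamp [([396.0, 257.0], 0.85), ([292.0, 296.0], 0.35)]
side pen [([252.0, 327.0], 0.45)]
side foot []
wrist temp_logger []
{'clock': 1.1, 'joint_pos': array([1.20039620e+00, 3.13188339e-01, 4.61238532e-02, 1.30360342e+00,
       6.13130027e-06, 1.43121381e+00]), 'qvel': array([-0.00033096, -0.0009946 ,  0.00015711,  0.00131259, -0.00137432,
        0.00080901]), 'tau': array([ 9.15721175e-04, -4.80480731e+01,  2.98818004e+01,  4.49187282e-04,
       -1.18611556e-04, -1.08252752e-05]), 'tcp_pos': array([0.13156128, 0.55979955, 0.2313396 ]), 'orientation': array([1.32296152e-05, 1.15152783e-01, 9.93347790e-01, 6.29070727e-05]), 'wrist_force': array([-0.95575682, -0.35365407,  0.04488776]), 'ft_torque': array([-0.04941311,  0.02652298,  0.0978829 ]), 'finger_gap': 0.08529013665903158}
```

View pics/top0.png

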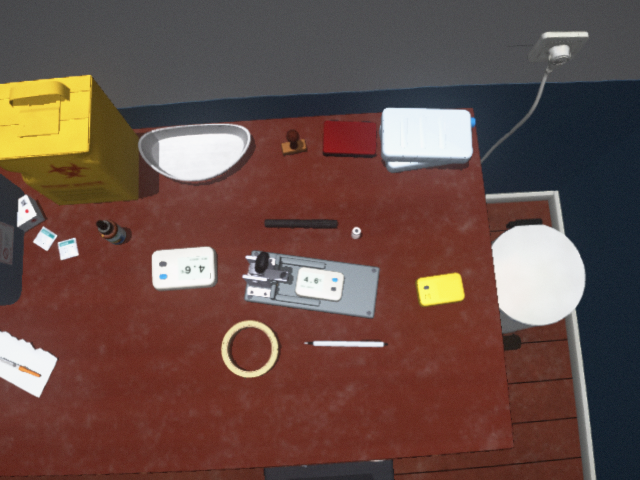

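View pics/side0.png

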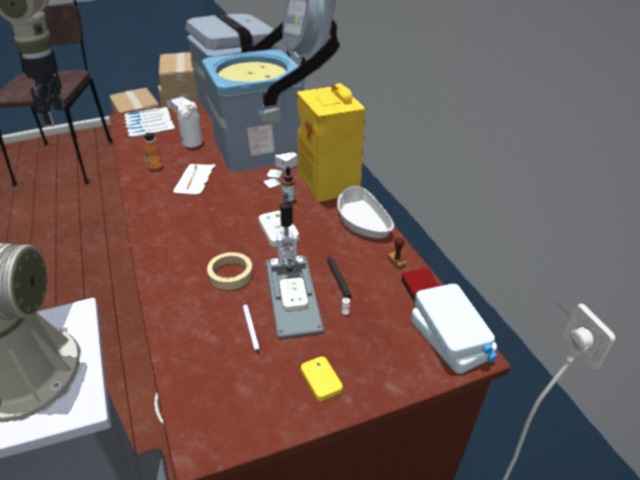

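```bash
python3 - <<'E'
from h import *
p=viewer.read_camera('top')
C=cloud(p); np.save('Ctop.npy',C)
print(Rt(p)[0].round(3),(-Rt(p)[0].T@Rt(p)[1]).round(3), p['k1'])
for n,(u,v) in dict(logger=(322,286),big=(181,268),yel=(441,289),tape=(228,326),vial=(356,233),marker=(303,223),pen=(344,344),stamp=(292,145),bedNE=(374,270),lever=(262,262)).items(): print(n,C[v,u].round(3))
m=finder.masks_of(p,'temp_logger')
for d in m[:3]:
    P=C[d['region']];print(d['at'],d['region'].sum(),np.median(P,0).round(3))
m=finder.masks_of(p,'cradle')
print(m[0]['region'].sum())
cr=cv2.resize(p['image'][230:330,230:390],(800,500),interpolation=cv2.INTER_CUBIC);save(p,'crop.png',cr)
E
```

```text
[[-0.064 -0.998 -0.004]
 [-0.977  0.063 -0.202]
 [ 0.202 -0.008 -0.979]] [0.397 0.006 1.037] -0.1164412860094723
logger [ 0.539 -0.008  0.03 ]
big [0.588 0.237 0.021]
yel [ 0.522 -0.216  0.017]
tape [ 0.483  0.161 -0.004]
vial [ 0.628 -0.074  0.034]
marker [0.656 0.018 0.016]
pen [ 0.439 -0.04   0.008]
stamp [0.801 0.029 0.027]
bedNE [ 0.564 -0.102  0.015]
lever [0.558 0.079 0.189]
[320.7, 284.9] 1326 [ 0.543 -0.005  0.028]
[440.7, 289.5] 1352 [ 0.521 -0.213  0.016]
[179.4, 268.8] 2724 [0.586 0.232 0.022]
5436
```

View pics/crop.png

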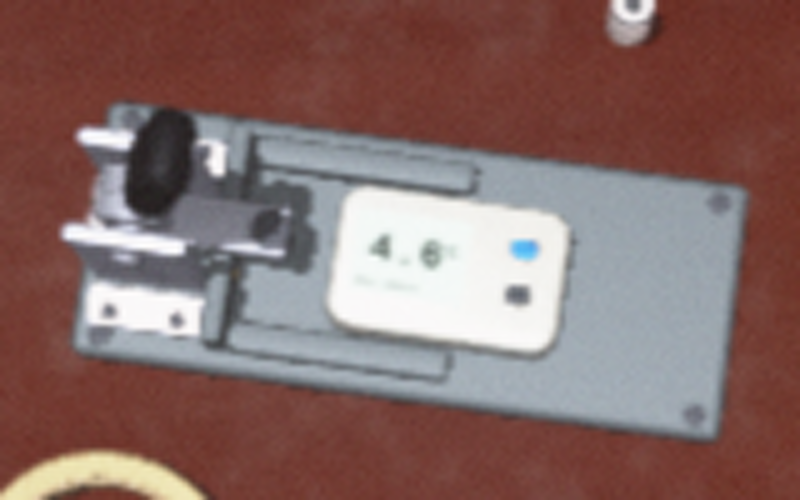

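The crop shows the small white logger (full-image pixel 321,285) on the cradle's bed, with the lever at left and the pushing direction to the left. It could be confused with the larger white box at (180,268), ruled out because it is bigger, or the yellow one at (441,289), ruled out by colour. I choose (321,285).

```bash
cat >> h.py <<'E'
def plane(p,uv,z):
    a=unproj(p,uv,np.full(len(uv),.5));b=unproj(p,uv,np.full(len(uv),1.5))
    t=(z-a[:,2])/(b[:,2]-a[:,2]);return a+(b-a)*t[:,None]
E
python3 - <<'E'
from h import *
p=viewer.read_camera('top');C=cloud(p)
img=p['image'].astype(int)
# bed via colour+mask
m=finder.masks_of(p,'cradle')[0]['region'] 
z=C[...,2]
sel=(z>0.007)&(z<0.018)&(C[...,0]>.46)&(C[...,0]<.64)&(C[...,1]>-.14)&(C[...,1]<.16)&(abs(img[...,0]-img[...,2])<40)
print(sel.sum(),np.median(z[sel]))
c=np.array([[110,103],[747,188],[718,438],[77,350]])/5+[230,230]-0.4
W=plane(p,c,0.012);print(W.round(4))
e1=W[0]-W[1];e2=W[3]-W[2];print(np.linalg.norm(e1),np.linalg.norm(e2),np.linalg.norm(W[0]-W[3]),np.linalg.norm(W[1]-W[2]))
yd=(e1+e2)[:2];yd/=np.linalg.norm(yd);o=W.mean(0)[:2]
xd=np.array([yd[1],-yd[0]])
print('origin',o,'ydir',yd,'yaw of frame',np.degrees(np.arctan2(-yd[0],yd[1])))
l=np.array([[345,185],[571,213],[552,355],[325,328]])/5+[230,230]-.4
L=plane(p,l,.029);print(L.round(4));d=L[:,:2]-o;print('logger in cradle',(d@xd).round(4),(d@yd).round(4))
E=np.array([xd,yd]);np.save('cr.npy',np.array([o,xd,yd]))
# refine using depth: top cloud bed points min area rect
# side camera check
s=viewer.read_camera('side')
def w(x,y,z): return np.r_[o+x*xd+y*yd,z]
pts=[w(sx*.046,sy*.115,.012) for sx in(-1,1) for sy in(-1,1)]+[w(0,.09,.085),w(0,.09-np.sin(.2)*.074,.085+np.cos(.2)*.074),w(0,.06,.038),w(0,-.022,.012)]
for q,n in((p,'top1'),(s,'side1')):
    im=q['image'].copy();uv=proj(q,pts)
    big=cv2.resize(im,None,fx=4,fy=4,interpolation=cv2.INTER_CUBIC)
    for k,(u,v) in enumerate(uv): cv2.circle(big,(int(4*u+2),int(4*v+2)),4,(255,0,255) if k<4 else (0,255,0),-1)
    cx,cy=uv.mean(0);x0=int(4*cx-400);y0=int(4*cy-300);save(q,n+'.png',big[y0:y0+600,x0:x0+800])
# obstacles near: higher than 15mm within region
for n in ['vial','marker','tape_roll','stamp','pen']:
    r=finder.masks_of(p,n)
    if r:
        P=C[r[0]['region']];P=P[P[:,2]>.003];print(n,np.percentile(P,[5,50,95],axis=0).round(3).tolist())
E
```

```text
3643 0.012454859026088403
[[ 0.6137  0.1121  0.012 ]
 [ 0.5686 -0.1113  0.012 ]
 [ 0.4813 -0.0939  0.012 ]
 [ 0.5262  0.1274  0.012 ]]
0.22795339317410057 0.22585974053956676 0.08880099466702022 0.08902488120683846
origin [0.54744331 0.00857108] ydir [0.19863808 0.98007291] yaw of frame -11.457328864064898
[[ 0.5758  0.0299  0.029 ]
 [ 0.5609 -0.0477  0.029 ]
 [ 0.512  -0.0376  0.029 ]
 [ 0.5264  0.0397  0.029 ]]
logger in cradle [ 0.0235  0.0244 -0.0255 -0.0269] [ 0.0266 -0.0525 -0.0523  0.0263]
vial [[0.625, -0.081, 0.009], [0.629, -0.074, 0.031], [0.636, -0.068, 0.038]]
marker [[0.649, -0.034, 0.009], [0.657, 0.022, 0.014], [0.666, 0.08, 0.018]]
tape_roll [[0.397, 0.078, 0.013], [0.44, 0.125, 0.025], [0.483, 0.166, 0.028]]
stamp [[0.795, 0.007, 0.008], [0.802, 0.026, 0.017], [0.814, 0.044, 0.071]]
pen [[0.433, -0.104, 0.005], [0.439, -0.047, 0.008], [0.445, 0.01, 0.011]]
```

View pics/top1.png

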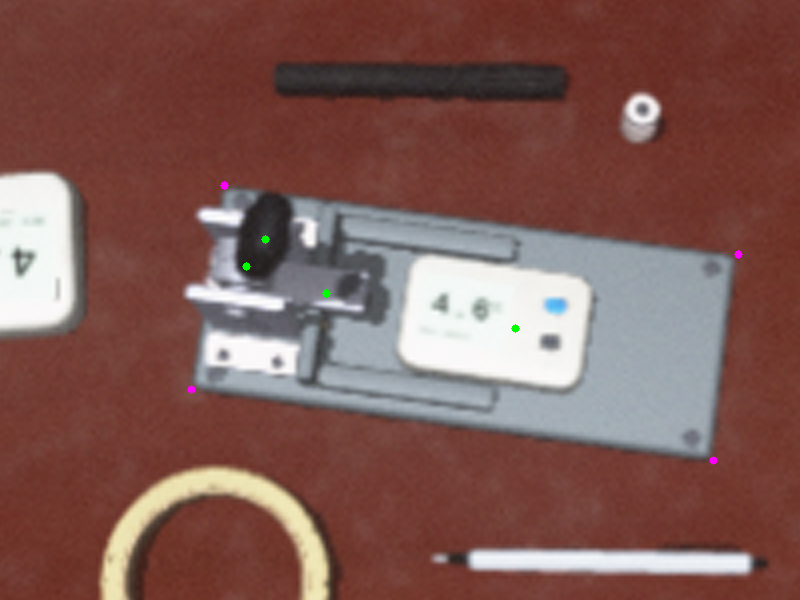

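View pics/side1.png

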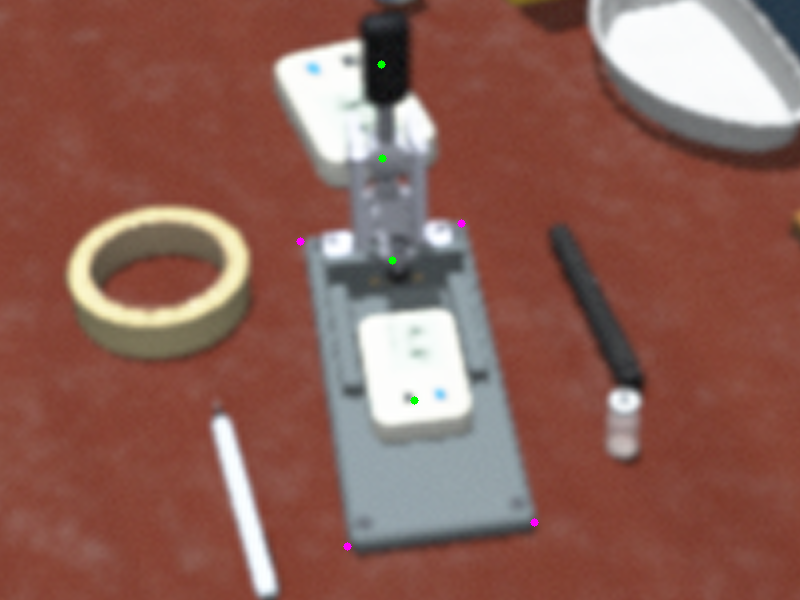

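Call:
arm_command([
  {"x": -53, "y": -53, "rz": 10, "hand": 1},
  {"x": -107, "y": -105, "rz": 20, "hand": 1},
  {"x": -160, "y": -158, "rz": 30, "hand": 1},
  {"x": -213, "y": -210, "rz": 40, "hand": 1},
  {"x": -267, "y": -263, "rz": 50, "hand": 1},
  {"x": -320, "y": -316, "rz": 60, "hand": 1},
  {"x": -373, "y": -368, "rz": 70, "hand": 1},
  {"x": -426, "y": -421, "rz": 80, "hand": 1},
  {"x": -480, "y": -473, "rz": 88.3, "hand": 1},
  {"x": -533, "y": -526, "rz": 88.3, "hand": 1},
], force=60)

```text
invalid input at $.motion[0]: expected keys x, y, z, rx, ry, rz, hand
```

Call:
arm_command([
  {"x": -53, "y": -53, "z": 0, "rx": 0, "ry": 0, "rz": 10, "hand": 1},
  {"x": -107, "y": -105, "z": 0, "rx": 0, "ry": 0, "rz": 20, "hand": 1},
  {"x": -160, "y": -158, "z": 0, "rx": 0, "ry": 0, "rz": 30, "hand": 1},
  {"x": -213, "y": -210, "z": 0, "rx": 0, "ry": 0, "rz": 40, "hand": 1},
  {"x": -267, "y": -263, "z": 0, "rx": 0, "ry": 0, "rz": 50, "hand": 1},
  {"x": -320, "y": -316, "z": 0, "rx": 0, "ry": 0, "rz": 60, "hand": 1},
  {"x": -373, "y": -368, "z": 0, "rx": 0, "ry": 0, "rz": 70, "hand": 1},
  {"x": -426, "y": -421, "z": 0, "rx": 0, "ry": 0, "rz": 80, "hand": 1},
  {"x": -480, "y": -473, "z": 0, "rx": 0, "ry": 0, "rz": 88.3, "hand": 1},
  {"x": -533, "y": -526, "z": 0, "rx": 0, "ry": 0, "rz": 88.3, "hand": 1},
], force=60)

```text
clock: 2.9
tcp_pos: [0.4652, 0.0287, 0.2317]
orientation: [0.0, 0.775, 0.632, 0.001]
wrist_force: [0.1, 1.1, 0.6]
finger_gap: 0.0001
```

Call:
arm_command([
  {"x": 0, "y": 0, "z": 0, "rx": 0, "ry": 0, "rz": 0, "hand": 1},
])

```text
clock: 3.02
tcp_pos: [0.4664, 0.027, 0.231]
orientation: [0.001, 0.777, 0.63, 0.0]
wrist_force: [-1.5, 1.2, -1.1]
finger_gap: -0.0
```

```bash
cat >> h.py <<'E'
def where():
    from scipy.spatial.transform import Rotation as Ro
    s=get_state();o,xd,yd=np.load('cr.npy');d=s['tcp_pos'][:2]-o
    w,x,y,z=s['orientation'];R=Ro.from_quat([x,y,z,w]).as_matrix()
    print('t',s['clock'],'cradle x %.4f y %.4f z %.4f'%(d@xd,d@yd,s['tcp_pos'][2]),'toolx.cr',(xd@R[:2,0]).round(3),(yd@R[:2,0]).round(3),'toolz',R[:,2].round(3),'F',(s['wrist_force'][:2]@xd).round(2),(s['wrist_force'][:2]@yd).round(2),s['wrist_force'][2].round(2),'q',s['joint_pos'].round(2),'dev',np.degrees(np.arctan2(xd@R[:2,0],yd@R[:2,0])).round(2))
E
python3 -c "
from h import *
where()"
```

```text
t 3.025 cradle x -0.0831 y 0.0020 z 0.2310 toolx.cr 0.008 1.0 toolz [ 0.001 -0.001 -1.   ] F -1.7 0.92 -1.14 q [-0.11  0.1  -0.22  1.25 -0.    1.66] dev 0.45
```

Call:
arm_command([
  {"x": -44, "y": 42, "z": 0, "rx": 0, "ry": 0, "rz": -0.4, "hand": 1},
  {"x": -87, "y": 83, "z": 0, "rx": 0, "ry": 0, "rz": -0.4, "hand": 1},
  {"x": -87, "y": 83, "z": 50, "rx": 0, "ry": 0, "rz": -0.4, "hand": 1},
  {"x": -87, "y": 83, "z": 100, "rx": 0, "ry": 0, "rz": -0.4, "hand": 1},
  {"x": -87, "y": 83, "z": 150, "rx": 0, "ry": 0, "rz": -0.4, "hand": 1},
  {"x": -87, "y": 83, "z": 180, "rx": 0, "ry": 0, "rz": -0.4, "hand": 1},
  {"x": -87, "y": 83, "z": 200, "rx": 0, "ry": 0, "rz": -0.4, "hand": 1},
  {"x": -87, "y": 83, "z": 210, "rx": 0, "ry": 0, "rz": -0.4, "hand": 1},
  {"x": -87, "y": 83, "z": 210, "rx": 0, "ry": 0, "rz": -0.4, "hand": 1},
])

```text
clock: 4.15
tcp_pos: [0.5278, -0.0704, 0.0211]
orientation: [-0.0, 0.772, 0.636, -0.0]
wrist_force: [0.2, 0.3, -0.5]
finger_gap: -0.0
```

```bash
python3 - <<'E'
from h import *
where()
for n in('top','side'):
    p=viewer.read_camera(n);a=(200,210) if n=='top' else (200,190)
    u,v=proj(p,np.r_[np.load('cr.npy')[0],.02])[0].astype(int)
    save(p,n+'2.png',cv2.resize(p['image'][v-75:v+75,u-100:u+100],(800,600),interpolation=cv2.INTER_CUBIC))
E
```

```text
t 4.15 cradle x -0.0036 y -0.0813 z 0.0211 toolx.cr -0.007 1.0 toolz [-0.001  0.    -1.   ] F 0.13 0.35 -0.49 q [-0.28  0.39 -0.39  0.79  0.    1.48] dev -0.38
```

View pics/side2.png

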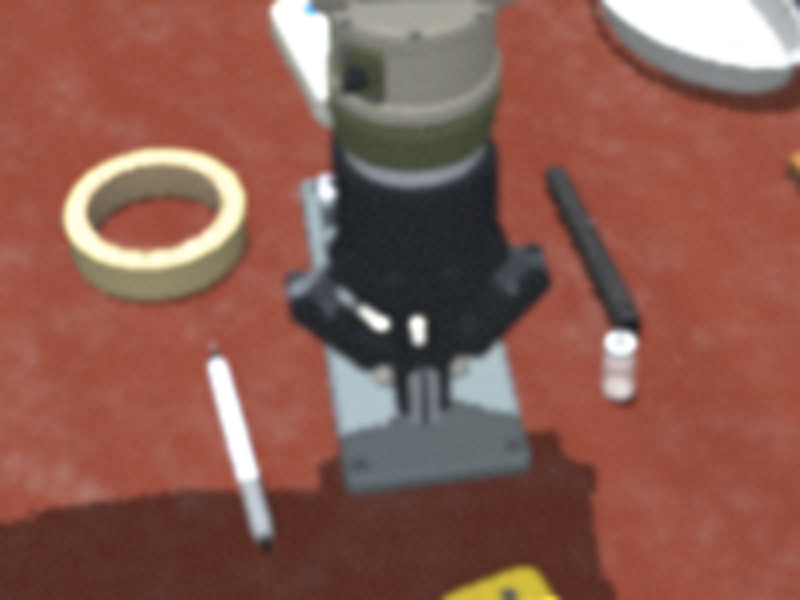

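View pics/top2.png

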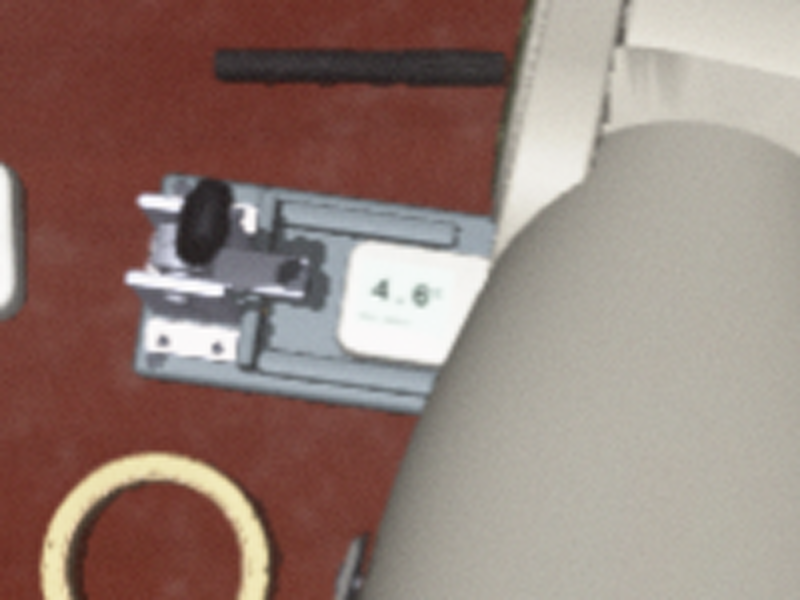

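The side view shows the shut fingertips standing centred over the open bed at (425,390), before the logger. The top view shows the logger untouched. I now push along tool x.

Call:
arm_command([
  {"x": 8, "y": 3, "z": 0, "rx": 0, "ry": 0, "rz": 0.3, "hand": 1},
  {"x": 16, "y": 3, "z": 0, "rx": 0, "ry": 0, "rz": 0.3, "hand": 1},
  {"x": 22, "y": 3, "z": 0, "rx": 0, "ry": 0, "rz": 0.3, "hand": 1},
  {"x": 27, "y": 3, "z": 0, "rx": 0, "ry": 0, "rz": 0.3, "hand": 1},
  {"x": 32, "y": 3, "z": 0, "rx": 0, "ry": 0, "rz": 0.3, "hand": 1},
  {"x": 37, "y": 3, "z": 0, "rx": 0, "ry": 0, "rz": 0.3, "hand": 1},
  {"x": 41, "y": 3, "z": 0, "rx": 0, "ry": 0, "rz": 0.3, "hand": 1},
])

```text
clock: 5.12
tcp_pos: [0.5391, -0.0312, 0.0213]
orientation: [-0.0, 0.774, 0.633, 0.0]
wrist_force: [-0.4, -2.2, 0.4]
finger_gap: 0.0003
```

```bash
python3 - <<'E'
from h import *
where()
p=viewer.read_camera('top')
u,v=proj(p,np.r_[np.load('cr.npy')[0],.02])[0].astype(int)
save(p,'top3.png',cv2.resize(p['image'][v-75:v+75,u-100:u+100],(800,600),interpolation=cv2.INTER_CUBIC))
where()
E
```

```text
t 5.125 cradle x -0.0003 y -0.0407 z 0.0213 toolx.cr -0.001 1.0 toolz [ 0.  0. -1.] F 0.08 -2.26 0.38 q [-0.21  0.4  -0.38  0.79  0.    1.56] dev -0.03
t 5.175 cradle x -0.0003 y -0.0402 z 0.0213 toolx.cr -0.001 1.0 toolz [ 0.  0. -1.] F 0.88 0.39 0.32 q [-0.21  0.4  -0.38  0.79  0.    1.56] dev -0.05
```

View pics/top3.png

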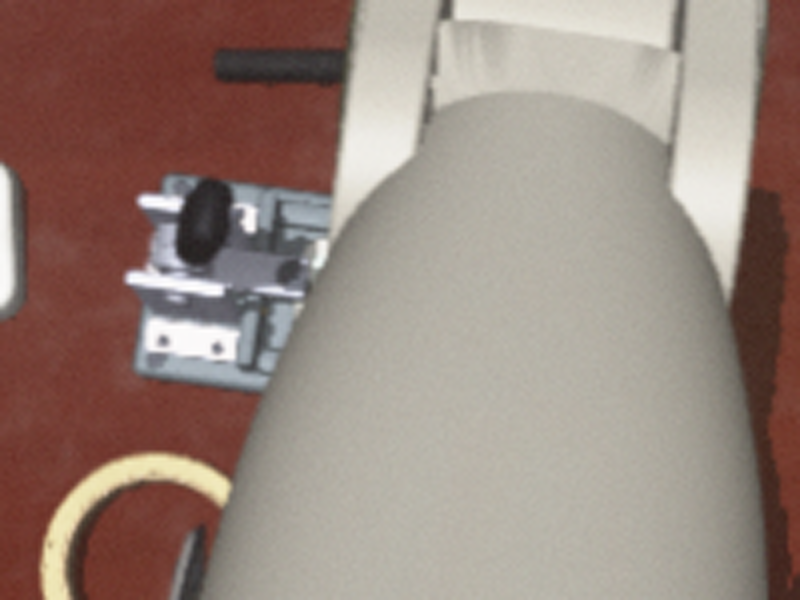

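The logger's end now shows beside the arm's nose at (320,250), so it is moving. I continue in fine steps until it meets the stop.

Call:
arm_command([
  {"x": 2, "y": 0, "z": 0, "rx": 0, "ry": 0, "rz": 0, "hand": 1},
  {"x": 4, "y": 0, "z": 0, "rx": 0, "ry": 0, "rz": 0, "hand": 1},
  {"x": 5, "y": 0, "z": 0, "rx": 0, "ry": 0, "rz": 0, "hand": 1},
  {"x": 6, "y": 0, "z": 0, "rx": 0, "ry": 0, "rz": 0, "hand": 1},
])

```text
clock: 5.68
tcp_pos: [0.5402, -0.0256, 0.0213]
orientation: [-0.0, 0.774, 0.633, 0.0]
wrist_force: [-0.1, -1.4, -0.3]
finger_gap: -0.0002
```

```bash
python3 -c "
from h import *
where()"
```

```text
t 5.675 cradle x -0.0003 y -0.0349 z 0.0213 toolx.cr -0.0 1.0 toolz [-0.  0. -1.] F 0.22 -1.37 -0.33 q [-0.2   0.4  -0.37  0.79  0.    1.57] dev -0.03
```

Call:
arm_command([
  {"x": 1, "y": 0, "z": 0, "rx": 0, "ry": 0, "rz": 0, "hand": 1},
  {"x": 2, "y": 0, "z": 0, "rx": 0, "ry": 0, "rz": 0, "hand": 1},
  {"x": 2, "y": 0, "z": 0, "rx": 0, "ry": 0, "rz": 0, "hand": 1},
])

```text
clock: 6.05
tcp_pos: [0.5406, -0.0235, 0.0212]
orientation: [-0.0, 0.774, 0.633, 0.0]
wrist_force: [0.5, -0.5, 0.6]
finger_gap: -0.0001
```

```bash
python3 -c "
from h import *
where()"
```

```text
t 6.05 cradle x -0.0003 y -0.0328 z 0.0212 toolx.cr -0.001 1.0 toolz [-0.  0. -1.] F 0.56 -0.41 0.59 q [-0.19  0.41 -0.37  0.79  0.    1.58] dev -0.04
```

Call:
arm_command([
  {"x": 1, "y": 0, "z": 0, "rx": 0, "ry": 0, "rz": 0, "hand": 1},
  {"x": 2, "y": 0, "z": 0, "rx": 0, "ry": 0, "rz": 0, "hand": 1},
])

```text
clock: 6.3
tcp_pos: [0.5411, -0.0216, 0.0213]
orientation: [-0.0, 0.774, 0.633, 0.0]
wrist_force: [-0.1, -0.7, 0.6]
finger_gap: -0.0001
```

```bash
python3 -c "
from h import *
where()"
```

```text
t 6.3 cradle x -0.0003 y -0.0309 z 0.0213 toolx.cr -0.001 1.0 toolz [ 0.  0. -1.] F 0.02 -0.68 0.65 q [-0.19  0.41 -0.37  0.79  0.    1.58] dev -0.03
```

Call:
arm_command([
  {"x": 1, "y": 0, "z": 0, "rx": 0, "ry": 0, "rz": 0, "hand": 1},
  {"x": 2, "y": 0, "z": 0, "rx": 0, "ry": 0, "rz": 0, "hand": 1},
])

```text
clock: 6.55
tcp_pos: [0.5414, -0.0196, 0.0213]
orientation: [-0.0, 0.774, 0.633, 0.0]
wrist_force: [-0.5, -0.5, -0.6]
finger_gap: -0.0001
```

```bash
python3 -c "
from h import *
where()"
```

```text
t 6.55 cradle x -0.0003 y -0.0288 z 0.0213 toolx.cr -0.001 1.0 toolz [-0.  0. -1.] F -0.43 -0.6 -0.6 q [-0.18  0.41 -0.37  0.79  0.    1.59] dev -0.03
```

```bash
python3 - <<'E'
from h import *
p=viewer.read_camera('wrist');save(p,'w4.png')
p=viewer.read_camera('side')
u,v=proj(p,np.r_[np.load('cr.npy')[0],.02])[0].astype(int)
save(p,'side4.png',cv2.resize(p['image'][v-75:v+75,u-100:u+100],(800,600),interpolation=cv2.INTER_CUBIC))
E
```

```text
(no output)
```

View pics/w4.png

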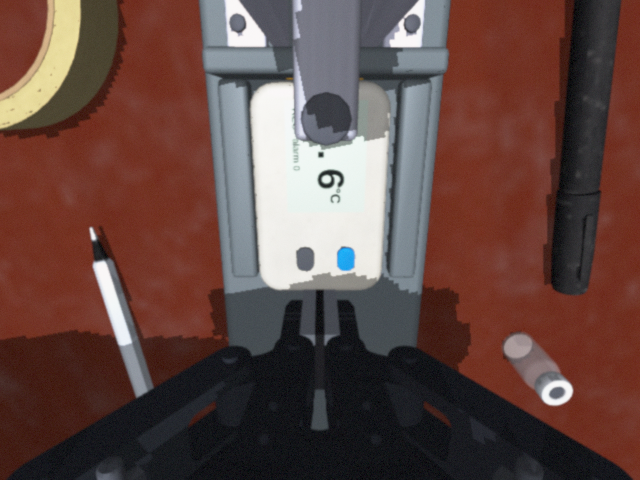

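View pics/side4.png

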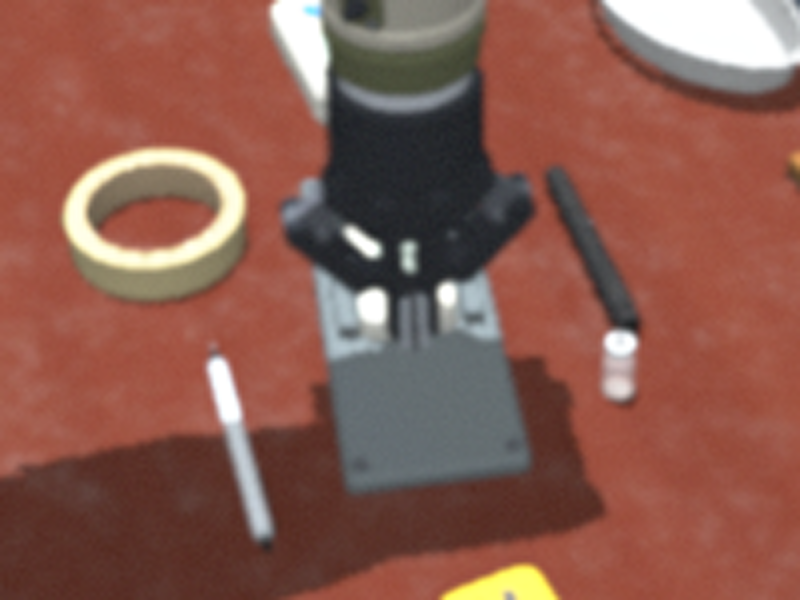

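The wrist view shows the logger between the rails. Its far end is at row ~82 and the stop edge at row ~78, so it is 1–3 mm short. I keep going.

Call:
arm_command([
  {"x": 1, "y": 0, "z": 0, "rx": 0, "ry": 0, "rz": 0, "hand": 1},
  {"x": 2, "y": 0, "z": 0, "rx": 0, "ry": 0, "rz": 0, "hand": 1},
])

```text
clock: 6.9
tcp_pos: [0.542, -0.0185, 0.0214]
orientation: [0.001, 0.774, 0.633, -0.0]
wrist_force: [-0.5, -4.2, 0.0]
finger_gap: 0.0
```

```bash
python3 -c "
from h import *
where()"
```

```text
t 6.9 cradle x 0.0001 y -0.0276 z 0.0214 toolx.cr -0.0 1.0 toolz [ 0.    -0.002 -1.   ] F 0.37 -4.18 0.05 q [-0.18  0.41 -0.37  0.79 -0.    1.59] dev -0.0
```

Call:
arm_command([
  {"x": 1, "y": 0, "z": 0, "rx": 0, "ry": 0, "rz": 0, "hand": 1},
  {"x": 2, "y": 0, "z": 0, "rx": 0, "ry": 0, "rz": 0, "hand": 1},
])

```text
clock: 7.15
tcp_pos: [0.5428, -0.0181, 0.0217]
orientation: [0.002, 0.774, 0.633, -0.001]
wrist_force: [-0.2, -10.4, 0.9]
finger_gap: 0.0002
```

```bash
python3 - <<'E'
from h import *
where()
p=viewer.read_camera('wrist');save(p,'w5.png',cv2.resize(p['image'][30:330,170:470],(600,600),interpolation=cv2.INTER_CUBIC))
E
```

```text
t 7.15 cradle x 0.0007 y -0.0271 z 0.0217 toolx.cr 0.001 1.0 toolz [ 0.001 -0.005 -1.   ] F 1.87 -10.24 0.93 q [-0.18  0.41 -0.37  0.79 -0.    1.59] dev 0.06
```

View pics/w5.png

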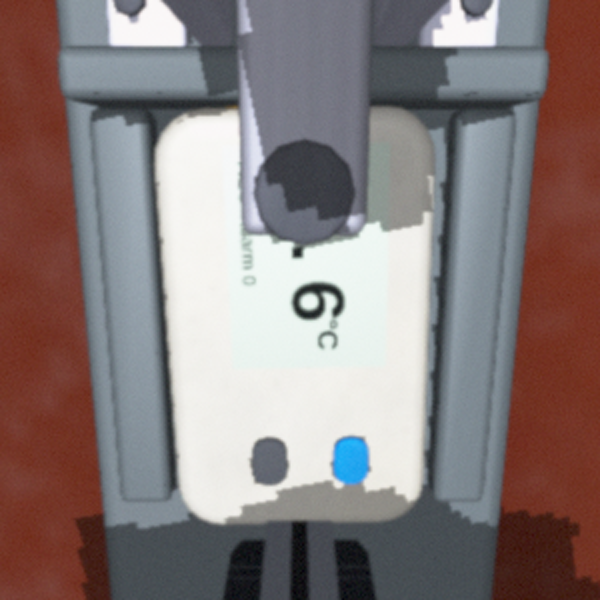

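10 N against the stop: the logger is home, and the close-up shows its far end meeting the stop at row ~105. I back off, rise, and approach the lever.

Call:
arm_command([
  {"x": -2, "y": 0, "z": 0, "rx": 0, "ry": 0, "rz": 0, "hand": 1},
  {"x": -15, "y": 0, "z": 0, "rx": 0, "ry": 0, "rz": 0, "hand": 1},
  {"x": -35, "y": 0, "z": 0, "rx": 0, "ry": 0, "rz": 0, "hand": 1},
  {"x": -35, "y": 0, "z": -50, "rx": 0, "ry": 0, "rz": 0, "hand": 1},
  {"x": -35, "y": 0, "z": -100, "rx": 0, "ry": 0, "rz": 0, "hand": 1},
  {"x": -35, "y": 0, "z": -146, "rx": 0, "ry": 0, "rz": 0, "hand": 1},
  {"x": -35, "y": 0, "z": -146, "rx": 0, "ry": 0, "rz": 0, "hand": 1},
])

```text
clock: 8.07
tcp_pos: [0.5377, -0.0508, 0.1714]
orientation: [0.003, 0.774, 0.633, 0.003]
wrist_force: [0.2, -0.1, 0.6]
finger_gap: 0.0
```

```bash
python3 - <<'E'
from h import *
where()
p=viewer.read_camera('wrist');save(p,'w6.png')
p=viewer.read_camera('top')
u,v=proj(p,np.r_[np.load('cr.npy')[0],.02])[0].astype(int)
save(p,'top6.png',cv2.resize(p['image'][v-75:v+75,u-100:u+100],(800,600),interpolation=cv2.INTER_CUBIC))
E
```

```text
t 8.075 cradle x 0.0023 y -0.0601 z 0.1714 toolx.cr -0.001 1.0 toolz [ 0.008 -0.001 -1.   ] F 0.23 -0.03 0.57 q [-0.24  0.26 -0.17  1.13  0.    1.53] dev -0.04
```

View pics/w6.png

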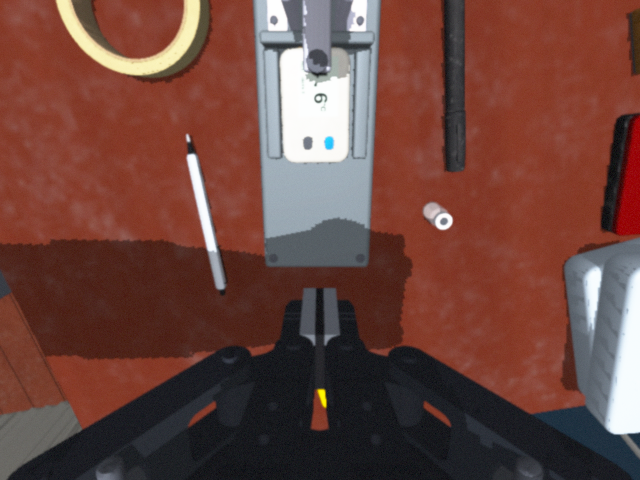

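View pics/top6.png

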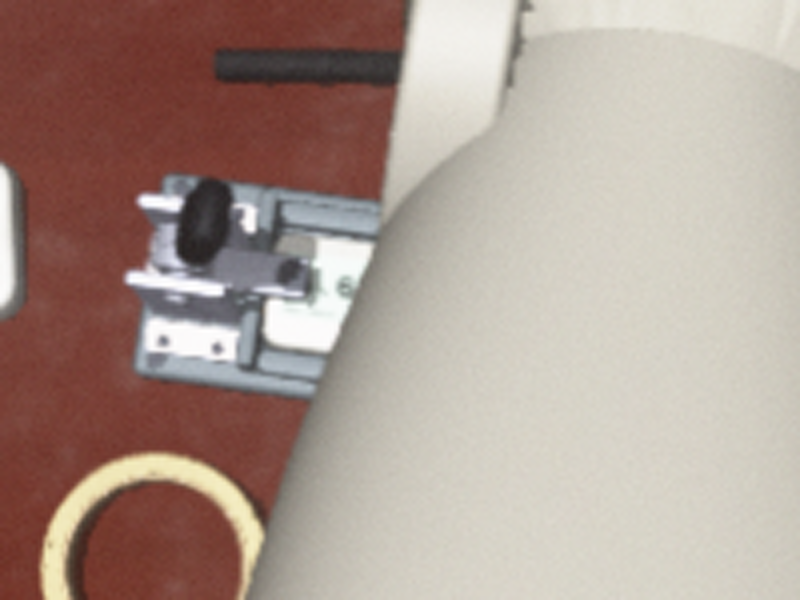

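Both views show the logger against the stop (top view: its end at the stop at (262,290)) with the lever still upright at (205,220). I move up to the grip.

Call:
arm_command([
  {"x": 40, "y": -2, "z": 3, "rx": 0, "ry": 0, "rz": 0, "hand": 1},
  {"x": 80, "y": -2, "z": 3, "rx": 0, "ry": 0, "rz": 0, "hand": 1},
  {"x": 95, "y": -2, "z": 3, "rx": 0, "ry": 0, "rz": 0, "hand": 1},
  {"x": 100, "y": -2, "z": 3, "rx": 0, "ry": 0, "rz": 0, "hand": 1},
  {"x": 100, "y": -2, "z": 3, "rx": 0, "ry": 0, "rz": 0, "hand": 1},
])

```text
clock: 8.8
tcp_pos: [0.5527, 0.0479, 0.1636]
orientation: [-0.0, 0.774, 0.633, -0.001]
wrist_force: [-0.1, -0.6, -0.3]
finger_gap: 0.0001
```

```bash
python3 - <<'E'
from h import *
where()
p=viewer.read_camera('wrist');save(p,'w7.png')
where()
E
```

```text
t 8.8 cradle x -0.0026 y 0.0396 z 0.1636 toolx.cr -0.001 1.0 toolz [-0.001 -0.    -1.   ] F 0.03 -0.57 -0.28 q [-0.06  0.3  -0.13  1.13 -0.    1.71] dev -0.03
t 8.85 cradle x -0.0025 y 0.0393 z 0.1639 toolx.cr 0.0 1.0 toolz [-0.001 -0.    -1.   ] F 0.47 -1.34 -0.12 q [-0.06  0.3  -0.13  1.13 -0.    1.71] dev 0.0
```

View pics/w7.png

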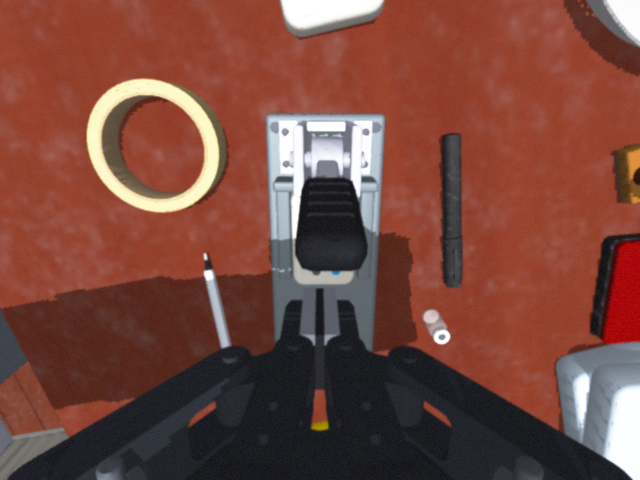

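The wrist view shows the grip straight ahead of the fingertips (grip centre column 331, tips column 320, about 2 mm off). I start the arc.

Call:
arm_command([
  {"x": 14, "y": 2, "z": -1, "rx": 0, "ry": 0, "rz": 0, "hand": 1},
  {"x": 22, "y": 2, "z": -2, "rx": 0, "ry": 0, "rz": 0, "hand": 1},
  {"x": 30, "y": 2, "z": -3, "rx": 0, "ry": 0, "rz": 0, "hand": 1},
  {"x": 38, "y": 2, "z": -3, "rx": 0, "ry": 0, "rz": 0, "hand": 1},
  {"x": 46, "y": 2, "z": -3, "rx": 0, "ry": 0, "rz": 0, "hand": 1},
  {"x": 54, "y": 2, "z": -3, "rx": 0, "ry": 0, "rz": 0, "hand": 1},
])

```text
clock: 9.6
tcp_pos: [0.5661, 0.101, 0.1671]
orientation: [0.0, 0.774, 0.633, -0.0]
wrist_force: [0.5, -4.9, -1.9]
finger_gap: 0.0001
```

```bash
python3 - <<'E'
from h import *
where()
p=viewer.read_camera('wrist');save(p,'w8.png')
p=viewer.read_camera('side')
u,v=proj(p,np.r_[np.load('cr.npy')[0],.02])[0].astype(int)
save(p,'side8.png',cv2.resize(p['image'][v-95:v+55,u-100:u+100],(800,600),interpolation=cv2.INTER_CUBIC))
where()
E
```

```text
t 9.6 cradle x -0.0001 y 0.0943 z 0.1671 toolx.cr -0.0 1.0 toolz [ 0.    -0.001 -1.   ] F 1.43 -4.73 -1.89 q [ 0.04  0.34 -0.08  1.16 -0.    1.81] dev -0.02
t 9.7 cradle x -0.0002 y 0.0948 z 0.1670 toolx.cr -0.001 1.0 toolz [ 0. -0. -1.] F 1.35 -3.15 1.06 q [ 0.04  0.34 -0.08  1.15 -0.    1.81] dev -0.08
```

View pics/w8.png

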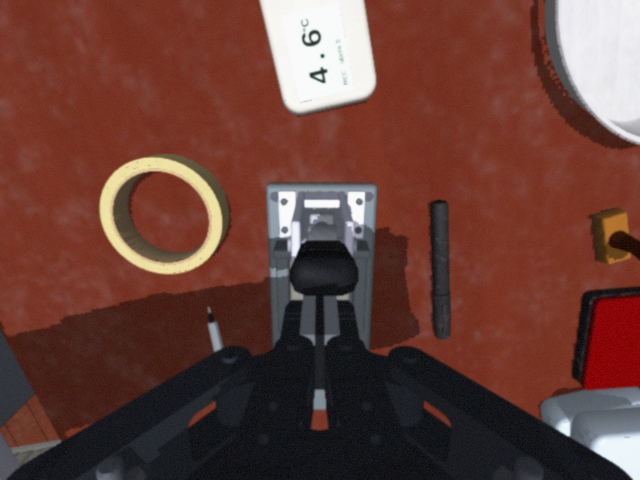

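View pics/side8.png

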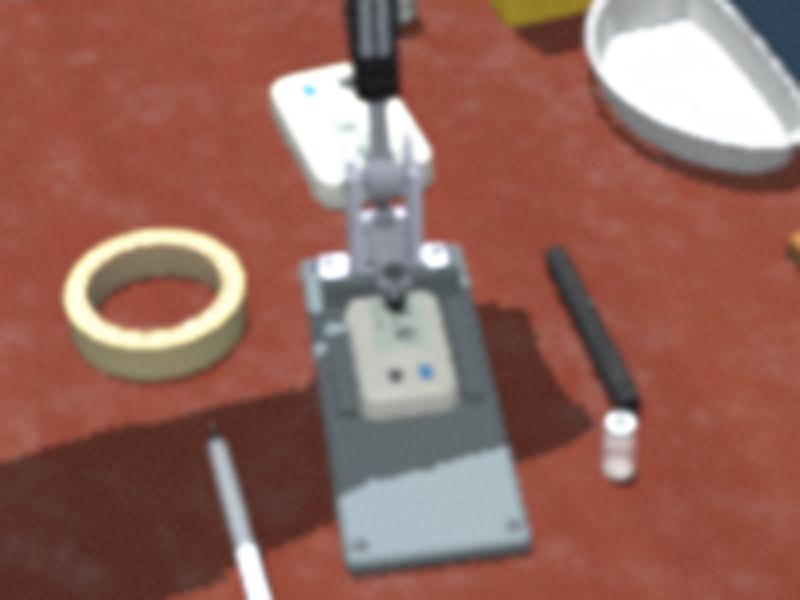

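The lever follows the fingertips at ~4 N (wrist view: grip at (323,270), tips right behind it), and the logger is still home. I continue over the dead point.

Call:
arm_command([
  {"x": 7, "y": 0, "z": 1, "rx": 0, "ry": 0, "rz": 0, "hand": 1},
  {"x": 14, "y": 0, "z": 3, "rx": 0, "ry": 0, "rz": 0, "hand": 1},
  {"x": 22, "y": 0, "z": 6, "rx": 0, "ry": 0, "rz": 0, "hand": 1},
  {"x": 30, "y": 0, "z": 10, "rx": 0, "ry": 0, "rz": 0, "hand": 1},
  {"x": 37, "y": 0, "z": 15, "rx": 0, "ry": 0, "rz": 0, "hand": 1},
  {"x": 43, "y": 0, "z": 21, "rx": 0, "ry": 0, "rz": 0, "hand": 1},
  {"x": 49, "y": 0, "z": 27, "rx": 0, "ry": 0, "rz": 0, "hand": 1},
])

```text
clock: 10.58
tcp_pos: [0.5756, 0.1499, 0.1401]
orientation: [-0.0, 0.774, 0.633, 0.001]
wrist_force: [-0.0, -0.7, 2.3]
finger_gap: 0.0004
```

```bash
python3 - <<'E'
from h import *
where()
p=viewer.read_camera('wrist');save(p,'w9.png')
where()
E
```

```text
t 10.575 cradle x -0.0004 y 0.1442 z 0.1401 toolx.cr -0.001 1.0 toolz [ 0.     0.001 -1.   ] F 0.1 -0.71 2.33 q [ 0.12  0.39 -0.07  1.11  0.    1.89] dev -0.06
t 10.625 cradle x -0.0010 y 0.1445 z 0.1391 toolx.cr -0.002 1.0 toolz [-0.001  0.001 -1.   ] F 0.71 0.65 0.89 q [ 0.12  0.39 -0.07  1.11  0.    1.89] dev -0.1
```

View pics/w9.png

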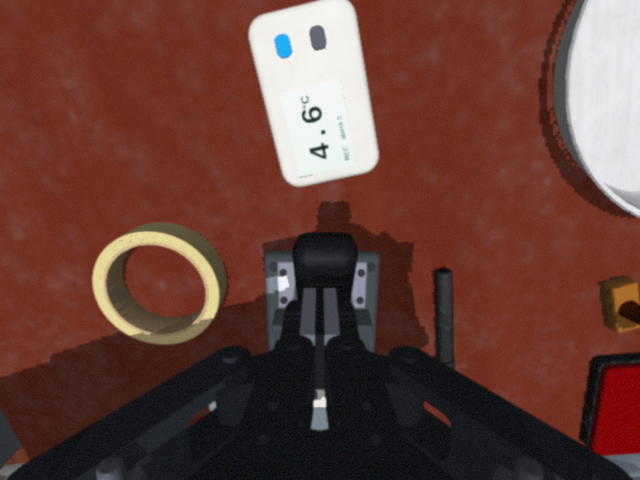

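Call:
arm_command([
  {"x": 6, "y": 0, "z": 6, "rx": 0, "ry": 0, "rz": 0, "hand": 1},
  {"x": 10, "y": 0, "z": 13, "rx": 0, "ry": 0, "rz": 0, "hand": 1},
  {"x": 14, "y": 0, "z": 20, "rx": 0, "ry": 0, "rz": 0, "hand": 1},
  {"x": 16, "y": 0, "z": 26, "rx": 0, "ry": 0, "rz": 0, "hand": 1},
  {"x": 16, "y": 0, "z": 26, "rx": 0, "ry": 0, "rz": 0, "hand": 1},
])

```text
clock: 11.25
tcp_pos: [0.5781, 0.1646, 0.1135]
orientation: [-0.0, 0.774, 0.633, -0.001]
wrist_force: [-0.5, -0.6, -0.1]
finger_gap: 0.0
```

```bash
python3 - <<'E'
from h import *
where()
p=viewer.read_camera('wrist');save(p,'w10.png')
p=viewer.read_camera('side')
u,v=proj(p,np.r_[np.load('cr.npy')[0],.02])[0].astype(int)
save(p,'side10.png',cv2.resize(p['image'][v-95:v+55,u-100:u+100],(800,600),interpolation=cv2.INTER_CUBIC))
where()
E
```

```text
t 11.25 cradle x -0.0009 y 0.1590 z 0.1135 toolx.cr -0.001 1.0 toolz [-0.001 -0.    -1.   ] F -0.34 -0.72 -0.08 q [ 0.14  0.42 -0.09  1.06  0.    1.91] dev -0.04
t 11.35 cradle x -0.0004 y 0.1590 z 0.1143 toolx.cr -0.001 1.0 toolz [-0.  0. -1.] F -0.45 0.37 -0.37 q [ 0.14  0.42 -0.09  1.06  0.    1.91] dev -0.03
```

View pics/w10.png

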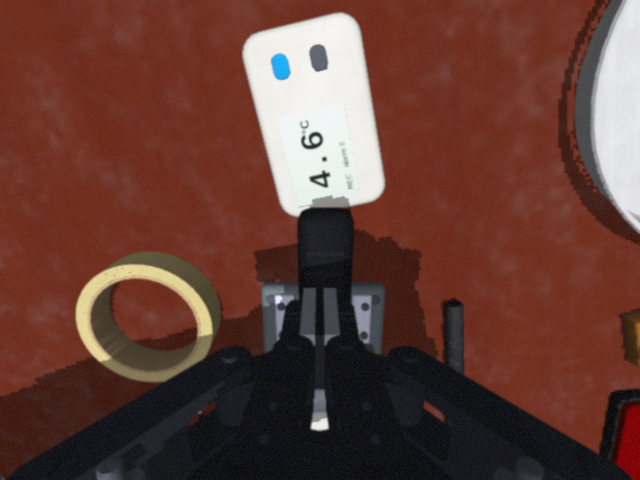

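View pics/side10.png

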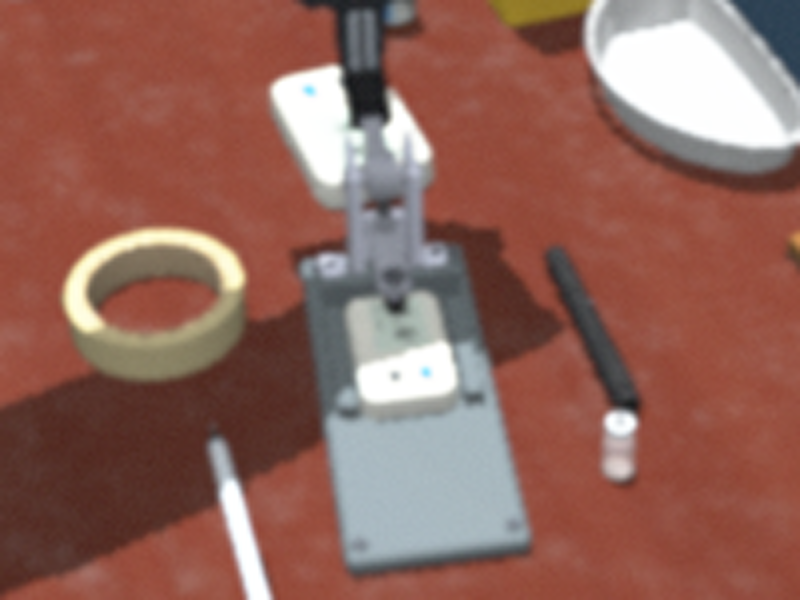

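The wrist view shows the lever now lying along +y (grip from (325,285) to (325,210)) with no force on the tips. I retract straight up, then back, and check.

Call:
arm_command([
  {"x": -3, "y": 0, "z": -30, "rx": 0, "ry": 0, "rz": 0, "hand": 1},
  {"x": -5, "y": 0, "z": -80, "rx": 0, "ry": 0, "rz": 0, "hand": 1},
  {"x": -5, "y": 0, "z": -130, "rx": 0, "ry": 0, "rz": 0, "hand": 1},
  {"x": -50, "y": 0, "z": -150, "rx": 0, "ry": 0, "rz": 0, "hand": 1},
  {"x": -110, "y": 0, "z": -150, "rx": 0, "ry": 0, "rz": 0, "hand": 1},
  {"x": -170, "y": 0, "z": -150, "rx": 0, "ry": 0, "rz": 0, "hand": 1},
  {"x": -170, "y": 0, "z": -150, "rx": 0, "ry": 0, "rz": 0, "hand": 1},
])

```text
clock: 12.22
tcp_pos: [0.5445, -0.0059, 0.2651]
orientation: [0.001, 0.776, 0.631, 0.0]
wrist_force: [0.2, -0.2, -0.6]
finger_gap: -0.0002
```

```bash
python3 - <<'E'
from h import *
where()
p=viewer.read_camera('wrist');save(p,'w11.png')
p=viewer.read_camera('side')
u,v=proj(p,np.r_[np.load('cr.npy')[0],.02])[0].astype(int)
save(p,'side11.png',cv2.resize(p['image'][v-95:v+55,u-100:u+100],(800,600),interpolation=cv2.INTER_CUBIC))
p=viewer.read_camera('top');C=cloud(p)
u,v=proj(p,np.r_[np.load('cr.npy')[0],.02])[0].astype(int)
save(p,'top11.png',cv2.resize(p['image'][v-75:v+75,u-120:u+80],(800,600),interpolation=cv2.INTER_CUBIC))
o,xd,yd=np.load('cr.npy')
D=C[...,:2]-o;x=D@xd;y=D@yd
for a in np.arange(.1,.2,.01):
    s=(abs(x)<.008)&(abs(y-a)<.005)&(C[...,2]>.04)&(C[...,2]<.2)
    print(round(a,2),s.sum(),np.median(C[...,2][s]).round(4) if s.any() else None)
for n in ['vial','marker','tape_roll','stamp','pen']:
    r=finder.masks_of(p,n)
    if r:
        P=C[r[0]['region']];P=P[P[:,2]>.003];print(n,np.percentile(P,[5,50,95],axis=0).round(3).tolist())
E
```

```text
t 12.225 cradle x -0.0000 y -0.0148 z 0.2651 toolx.cr 0.006 1.0 toolz [ 0.001 -0.001 -1.   ] F 0.23 -0.15 -0.59 q [-0.16  0.25  0.04  1.36 -0.    1.62] dev 0.32
0.1 0 None
0.11 0 None
0.12 0 None
0.13 0 None
0.14 0 None
0.15 36 0.0979
0.16 59 0.0981
0.17 58 0.0993
0.18 61 0.0998
0.19 55 0.0996
tape_roll [[0.568, 0.156, 0.094], [0.581, 0.176, 0.098], [0.593, 0.196, 0.101]]
stamp [[0.568, 0.156, 0.093], [0.581, 0.177, 0.098], [0.593, 0.197, 0.102]]
pen [[0.568, 0.156, 0.093], [0.581, 0.177, 0.098], [0.593, 0.196, 0.102]]
```

View pics/w11.png

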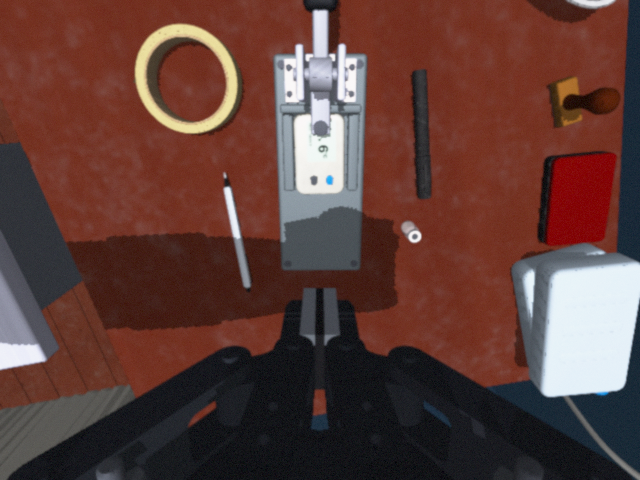

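View pics/side11.png

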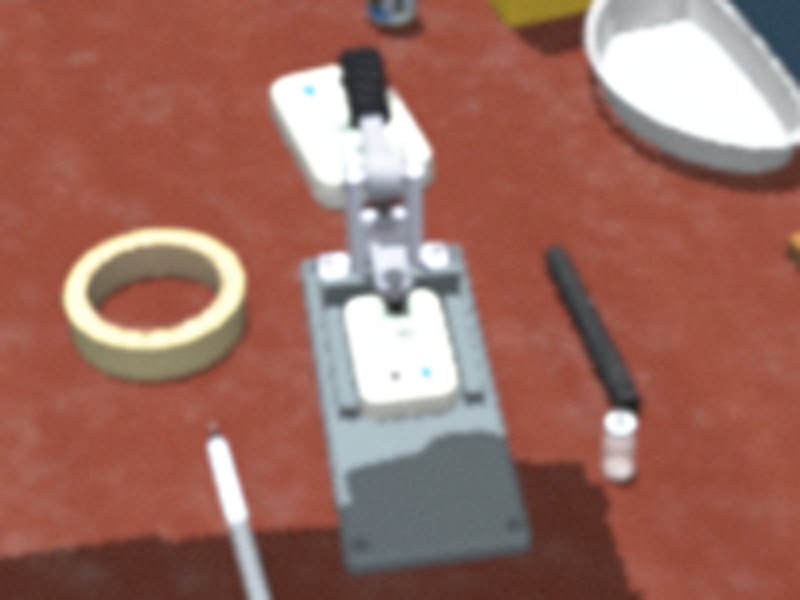

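View pics/top11.png

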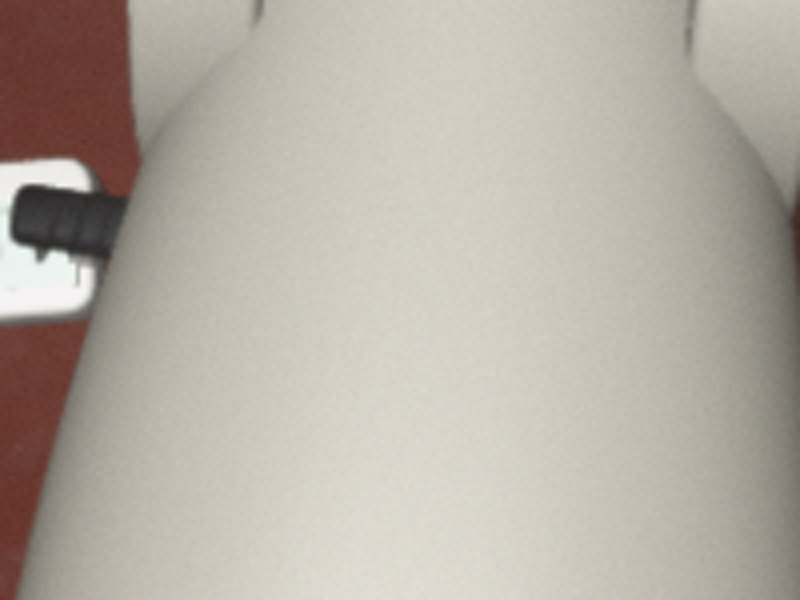

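```bash
python3 - <<'E'
from h import *
print(hand_in())
E
```

```text
the job is handed in; nothing more can be done
None
```

The job is done and handed in at about 12.5 s on the clock, well under the 48 s limit; no verdict came back.

I pushed the small white logger in the cradle with the shut fingertips until the force at the stop rose to 10 N. I then backed off and pushed the upright lever over its dead point in an arc. It snapped down, and I lifted clear and withdrew.

**Lever:** its top face measured 98 mm high at cradle y = 160 mm and about 100 mm at y = 190 mm. That matches the locked position (1.7 rad), and the force on the fingertips was about zero when I left.

**Logger:** the wrist and side views after withdrawing show it flat between the rails, against the stop, with the foot on it. I had no way to measure the foot's force on the logger; I infer it from the locked lever.

**Bystanders:** tape roll, marker, vial and pen look unmoved in the side views before and after, and the stamp stands upright in the last wrist view. My last numeric check of them failed: the arm covered most of the top view, and the network reported the lever's grip for three of them and nothing for the other two. So this rests on the pictures only.

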